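Hardness check on an angled valve land

ROBOT

A 7-joint arm with a two-finger parallel gripper is mounted at the origin on the work surface. World frame = base frame: x ahead of the robot, y to its left, z up, the work surface at z = 0. Lengths are in m, angles in rad, forces in N, time in s.
With the tool pointing down it reaches from about 0.425 to 0.825 m from the base axis. Payload 3.6 kg.
Tool frame: the origin (TCP) lies at the very end of the fingers, on their centre line; the grasp point (between the pads) lies env.grasp_offset behind it (env.grasp_offset is the distance from the TCP to the grasp point, in m); z points along the fingers, y is the line along which they close (so a half turn about z gives the same grasp; the last joint's range is limited). The gripper opens to 85 mm and grips with 20 to 120 N. Pads are 22 mm wide; open, the fingers measure 114 mm over their backs; the gripper's body (76 mm by 85 mm) begins 54 mm behind the grasp point. The pads swing forward as they close: fully open they stand 13 mm farther back than shut.
Start: joints at [-1.333, 0.615, -0.013, 1.423, 0.008, 1.103, -0.04], TCP at [0.169, 0.627, 0.231] pointing down, gripper open.
Joint ranges: [-3.12, 3.12], [-0.3, 2.06], [-1.34, 1.32], [0.26, 2.42], [-1.36, 4.5], [0.01, 1.98], [-2.84, 2.84]. Speed limits (rad/s): [2.79, 2.79, 3.14, 3.14, 3.14, 3.14, 3.14].

INTERFACE

Orientations are given as a unit quaternion [x, y, z, w].
In Python, from rig import env gives the robot as it stands.
- The arm moves only by the shell command python3 -m jog 'ROWS' [OPENING]. ROWS is JSON, a list of rows, each a list of 6 numbers: the shift along the tool's x, y, z as a fraction of full scale, then the turn, a rotation vector about the tool's x, y, z as a fraction of full scale. In form: [[tx, ty, tz, wx, wy, wz], ...]. A call has 1 to 8 rows; each row is the pose to reach, as a shift and turn from the pose commanded when the call began, along the tool's axes at that moment; what a row does not reach only later rows make up. Full scale, the value 1, is 400 mm for a shift and pi/2 rad for a turn. A row lasts 1/8 s, in which the tool goes at most 62.5 mm and 10.7 degrees, less where a joint would pass 70% of its speed; a pose out of reach is approached as far as the arm can. A call with a number of a shift or a turn outside -1 to 1 is refused whole. A call with a gripper value outside its range is refused whole. OPENING is the opening, from -1 (shut) to 1 (fully open), set as the call begins (- or left out, the last holds). The fingers move at their own pace and stop on an object; the grip force is fixed at half the most. Time passes only in rows, so rows that repeat a pose let the fingers close. It gives the time, the measured TCP pose, the force, the opening and the grip force at its end, in the units of the state.
- env.sense(): the state, without advancing time (a new reading comes with each control period).
- env.camera(name): name is "scene" or "top" or "wrist"; returns a dict with "frame" (384x512x3 uint8, blue, green, red), "fx", "fy", "cx", "cy" (pixels), "pose" (4x4, takes a point from camera to world coordinates); the wrist camera has in their place "tool_from_camera" (4x4, takes a point from camera to tool coordinates, whose origin is the TCP and whose axes are the flange's). Camera axes: x right, y down, z forward; pixel columns grow to the right and rows downward; lengths in m; the calibration is good to about 2 mm. A picture is of the moment at which its call begins: read the wrist's pose just before it. There is no depth.
- env.close_job(): hands the job in; it is judged then, once.
The state is a dict: "time_s": time; "joint_pos": joint angles; "qd": joint speeds; "joint_efforts": joint torques, N m; "ee_pos": TCP position; "orientation": TCP orientation; "wrist_force": force on the tool from outside, world axes, zero at the start; "torque": the same for the moment, N m; "opening": opening from 0.0 (shut) to 1.0 (fully open); "gripper_force": force on a finger pad.
Only numpy, scipy, OpenCV 4.12 (cv2) and the standard library are available. Lean on these libraries where they do the work, as an engineer would, in place of code of your own. Each camera call takes 0.05 s, during which the arm holds its last target. There are 200 camera calls.

TASK

Take the cordless hardness tester out of its stand and check it on the round steel reference block first: hold it upright on the flat top, gently pressed until the red line on its sprung nose is level with the housing's mouth (about 8 N), for a full second. Then measure the brass valve body the same way, the tip inside the blue ring on its sloping face, the tester square to that face and pressed just to the red line, and finish while still holding it there, steady. Do not drop the tester, ram it down, shift the block or the valve body, or disturb anything else on the bench.

Things in the scene. Friction and masses are not known exactly. Their poses are not given: they have to be found in the camera images.
- tester: hardness tester, the tool: white square housing 30 x 30 x 130 mm, orange strips on its y sides, display on -x, about 0.3 kg. Origin: centre of the housing's lower end (mouth of the nose), z up the housing. Steel nose, 13 mm thick with a ball tip of 4 mm radius, sticks out 24 mm along -z. Stands in its stand, origin 36 mm above the bench, lowest 22 mm in it. Grip either pair of flats 100 mm up.
- tester_tip (a point): the point at the end of the nose's ball tip; moves with the nose, its z axis is the tester's z axis. At rest 24 mm below the tester's origin along its z axis
- tester_nose (a joint): how far the sprung nose is pushed into the housing, in m: 0 at rest, 0.005 when the red load line is level with the mouth, 0.010 at the stop. The spring starts at 4 N and adds 0.8 N per mm: 8 N at the line, 12 N at the stop
- tester_stand: the tester's stand, fixed to the bench: dark foot 90 x 90 x 10 mm with a blue square tube 49 x 49 mm, 58 mm tall; its socket is 33 x 33 mm inside, 22 mm deep, with a bored floor for the nose. Origin: centre of its underside, z up. The tester lifts straight up out of it
- ref_block: round bright steel reference block, loose, 64 mm in diameter, 16 mm thick, 0.4 kg; origin at the centre of its underside, z up. The flat top, 16 mm above the origin, is the test face: anywhere on it within 30 mm of its centre
- valve_body: brass valve body, loose but heavy (3.6 kg): 90 mm (x) by 100 mm (y), flat top 75 mm high; on its -x side the top slopes down by 20 degrees to a front edge 55 mm high (the sloping face reaches from x = +10 mm to x = -45 mm). A bonnet stands 15 mm above the flat top, an end cap 14 mm out on +y, a plug 10 mm out on +x. Origin: centre of its underside, z up
- test_spot (a point): centre of the blue ring (14 mm inside, 22 mm outside diameter) on the sloping face of the brass valve body, on the face, at (-17.5, 22, 65) mm in the valve body's frame. Its z axis is the outward normal of the face (20 degrees from vertical, leaning to the valve body's -x), its y axis is the valve body's y
- valve_spare: a second valve body of the same shape and size, in grey aluminium, without a blue ring; 1.5 kg; origin at the centre of its underside. Bystander.
- piston_a: brass stepped piston standing on its head: bottom 42 mm in diameter, 48 mm tall, with a 20 mm stem on top; origin at the centre of its underside. Bystander.
- piston_b: brass stepped piston standing on its head: bottom 42 mm in diameter, 48 mm tall, with a 20 mm stem on top; origin at the centre of its underside. Bystander.
- grease_jar: small jar with a black cap, 52 mm in diameter, 55 mm tall; origin at the centre of its underside. Bystander.
- cap_pot: small open red pot, 44 mm in diameter, 22 mm tall; origin at the centre of its underside. Bystander.
- gland_ring: copper-coloublue ring lying flat, 48 mm outside, 34 mm inside, 10 mm thick; origin at the centre of its underside. Bystander.
- driver: screwdriver with a blue handle lying on the bench, 160 mm long, about 30 mm high, along its x axis. Bystander.
Things that resemble listed ones, but are neither listed nor needed, are in the scene too. What is shaped like the tester but brown or pink is not meant. Several things have the shape of the ref_block; the one meant has the colours described above.

How it is judged:
On the way:
1. the tester, held in the gripper, stands upright (within 6 degrees) on the reference block's top within 30 mm of its centre, nose pressed in to the load line (3 to 7 mm, 5 to 11 N), for 0.8 s (value of joint tester_nose between 0.003 and 0.007 m and contact force between the fingers and tester above 2 N and contact force between tester_nose and ref_block between 5 and 11 N and angle between the z axis of tester and the z axis of ref_block, either way round below 0.105 rad and z of tester_tip in the frame of ref_block between 0.01 and 0.022 m and horizontal distance between tester_tip and ref_block below 0.03 m), for 0.8 s.
At the end, for the whole second after the job is handed in: Gripper holding the tester at rest, tip within 7 mm of the blue ring's centre, square to the sloping face within 6 degrees, nose in 3 to 7 mm (line at 5), 5 to 11 N; valve body within 10 mm, reference block 15 mm and bystanders 20 mm of their starts (value of joint tester_nose between 0.003 and 0.007 m and contact force between the fingers and tester above 2 N and linear speed of tester below 0.02 m/s and contact force between tester_nose and valve_body between 5 and 11 N and angle between the z axis of tester and the z axis of test_spot, either way round below 0.105 rad and distance between tester_tip and test_spot below 0.007 m and height (world z) of tester above 0.05 m and distance of valve_body from where it was at the start of the episode below 0.01 m and distance of ref_block from where it was at the start of the episode below 0.015 m and distance of each of valve_spare, piston_a, piston_b, grease_jar, cap_pot, gland_ring, driver from where it was at the start of the episode below 0.02 m); the arm keeps its last pose, push and grip.
It fails at once if the tester is rammed (over 20 N) onto the reference block or a valve body (contact force between tester and ref_block above 20 N or contact force between tester and valve_body above 20 N or contact force between tester and valve_spare above 20 N).
It fails at once if the tester is dropped or laid down (leaning more than 60 degrees) (angle between tester's own z axis and vertical above 1.05 rad).
It fails at once if the valve body is shifted more than 10 mm or the reference block more than 15 mm (distance of valve_body from where it was at the start of the episode above 0.01 m or distance of ref_block from where it was at the start of the episode above 0.015 m).
It fails at once if a bystander is pushed more than 20 mm (distance of any of valve_spare, piston_a, piston_b, grease_jar, cap_pot, gland_ring, driver from where it was at the start of the episode above 0.02 m).
It also fails if it takes over 54 s, if anything falls off the work surface, if the arm or the gripper's body presses on something with over 40 N, if the wrist force passes 120 N, or if a joint passes its speed limit or range.

## Working session

There is one attempt and no reset: what is moved stays moved. The work goes in short steps, Python scripts to look and compute and a shell command to move; the robot and the scene stay as the last step left them, time stands still between calls to the robot, and variables do not carry over. Pictures are saved under pics/ and viewed, at most 10 in all, crops included, and the job is handed in when it is done.

```bash
mkdir -p pics; ls
python3 - <<'E'
from rig import env
import cv2,numpy as np
s=env.sense(); print({k:np.round(v,3) for k,v in s.items()}, env.grasp_offset)
for n in("top","scene"):
    c=env.camera(n); cv2.imwrite(f"pics/{n}0.png",c["frame"]); print(n,c["fx"],c["fy"],c["cx"],c["cy"],np.round(c["pose"],4).tolist())
a=cv2.imread("pics/top0.png");cv2.imwrite("pics/top0b.png",cv2.resize(a,(800,600),interpolation=cv2.INTER_CUBIC))
E
```

```text
pics
{'time_s': np.float64(0.0), 'joint_pos': array([-1.334,  0.616, -0.013,  1.425,  0.008,  1.103, -0.04 ]), 'qd': array([ 0.002, -0.001,  0.001, -0.   ,  0.   ,  0.001,  0.   ]), 'joint_efforts': array([-0.0000e+00, -4.6921e+01,  2.5900e-01, -1.7103e+01,  1.0000e-02,
        9.0000e-03, -0.0000e+00]), 'ee_pos': array([0.169, 0.627, 0.23 ]), 'orientation': array([ 0.131,  0.991, -0.001, -0.   ]), 'wrist_force': array([ 0.31 , -0.106,  0.232]), 'torque': array([ 0.015, -0.02 , -0.028]), 'gripper_force': np.float64(0.0), 'opening': np.float64(1.0)} 0.0187
top 500.08597271339056 500.08597271339056 255.379947051998 188.10577922645172 [[-0.0754, -0.9731, 0.2175, 0.2958], [-0.9971, 0.0725, -0.0213, 0.0733], [0.005, -0.2185, -0.9758, 1.2536], [0.0, 0.0, 0.0, 1.0]]
scene 488.57141105983317 488.57141105983317 250.15868630624388 192.62343616258252 [[0.507, 0.7203, -0.4734, 1.0697], [0.8618, -0.4151, 0.2914, -0.2987], [0.0134, -0.5557, -0.8313, 1.0522], [0.0, 0.0, 0.0, 1.0]]
```

View pics/top0b.png

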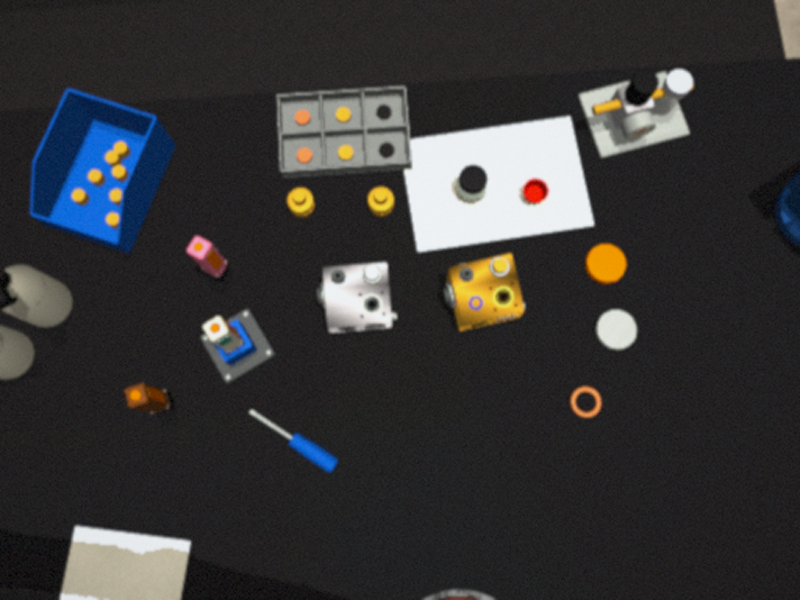

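View pics/scene0.png

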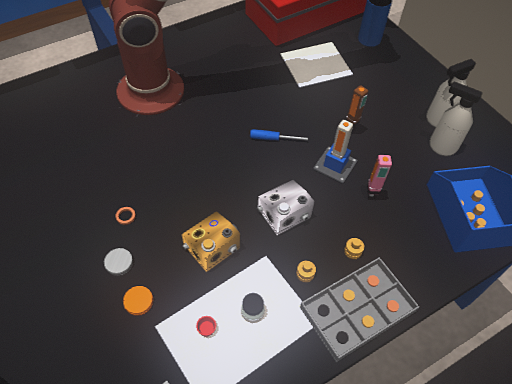

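Candidates (top800 px):
- Tester: white (215,330), the only one in a blue stand. Brown (137,398) and pink (200,245) are decoys.
- Reference block: bright steel disc (617,329). The orange disc (606,263) is a decoy.
- Valve: brass with blue ring (ring at 475,302). The grey one (357,297) is the spare.

One enlarged composite will confirm these.

Run:
```python
import cv2,numpy as np
t=cv2.imread("pics/top0.png");s=cv2.imread("pics/scene0.png")
def crop(im,x,y,w=66,h=50,k=6):
    o=cv2.resize(im[y:y+h,x:x+w],(w*k,h*k),interpolation=cv2.INTER_CUBIC)
    for i in range(0,w,10):cv2.putText(o,str(x+i),(i*k,9),0,.33,(0,255,0),1);cv2.line(o,(i*k,10),(i*k,14),(0,255,0),1)
    for i in range(10,h,10):cv2.putText(o,str(y+i),(0,i*k),0,.33,(0,255,0),1);cv2.line(o,(22,i*k),(28,i*k),(0,255,0),1)
    return o
o=np.vstack([np.hstack([crop(t,118,195),crop(t,275,155)]),np.hstack([crop(s,305,115,66,70)[:300],crop(s,178,205)])])
o=np.vstack([o[:300],np.hstack([cv2.resize(crop(s,300,112,92,70,4),(396,300)),crop(t,350,180,66,50)])])
cv2.imwrite("pics/comp.png",o);print(o.shape)
```

```text
(600, 792, 3)
```

View pics/comp.png

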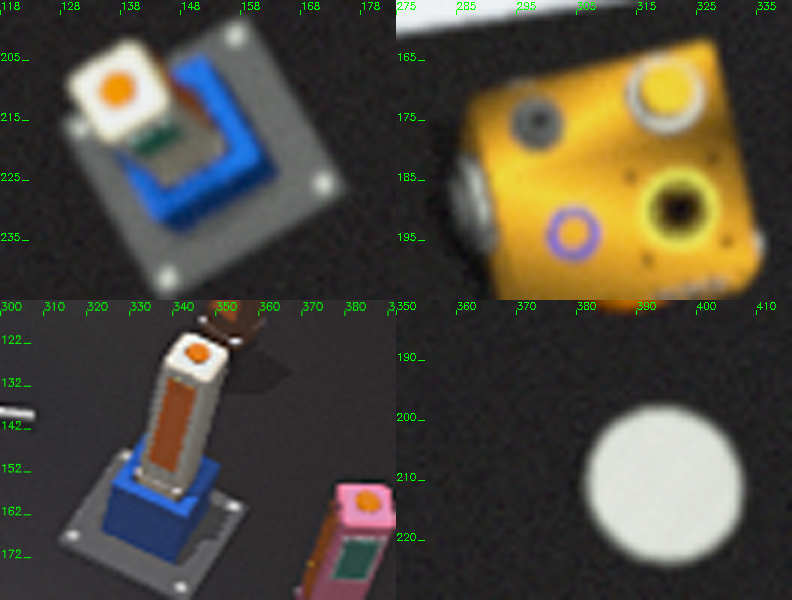

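The crop confirms the picks: white tester in the blue stand (button at top px 137.7,210 and scene px 345.8,124.1), blue ring on the brass body at 304.5,194.2, and the bright steel disc at 394.8,210.8.

```bash
cat > h.py <<'E'
import json,numpy as np
CAM={"top":(500.086,255.38,188.106,np.array([[-0.0754,-0.9731,0.2175,0.2958],[-0.9971,0.0725,-0.0213,0.0733],[0.005,-0.2185,-0.9758,1.2536]])),
"scene":(488.571,250.159,192.623,np.array([[0.507,0.7203,-0.4734,1.0697],[0.8618,-0.4151,0.2914,-0.2987],[0.0134,-0.5557,-0.8313,1.0522]]))}
def at(c,u,v,z):
    f,cx,cy,P=CAM[c];d=P[:,:3]@[(u-cx)/f,(v-cy)/f,1];return P[:,3]+d*(z-P[2,3])/d[2]
def proj(c,X):
    f,cx,cy,P=CAM[c];p=P[:,:3].T@(np.asarray(X)-P[:,3]);return f*p[:2]/p[2]+[cx,cy]
E
python3 - <<'E'
from h import *
import cv2
p=lambda *a:print(*[np.round(x,4) for x in a])
p(at("top",137.7,210,.167),at("scene",345.8,124.1,.167))
F=[at("top",*q,.011) for q in[(157.2,201),(171.8,225.6),(145.8,241.3),(131.4,216.4)]]
p(np.mean(F,0));
for i in range(4): e=F[(i+1)%4]-F[i];p(np.hypot(*e[:2]),np.degrees(np.arctan2(e[1],e[0]))%90)
p("ref",at("top",394.8,210.8,.016));
# scene ref centroid by segmentation
s=cv2.imread("pics/scene0.png");t=cv2.imread("pics/top0.png")
for c,im,(x,y) in(("scene",s,(118,261)),("top",t,(395,211))):
    g=(im[y-22:y+22,x-22:x+22].min(2)>130).astype(np.uint8);n,l,st,ce=cv2.connectedComponentsWithStats(g);k=l[22,22];u=ce[k]+[x-22,y-22];p(c,st[k],at(c,*u,.016))
p("ring",at("top",304.5,194.2,.065))
hs=cv2.cvtColor(s,cv2.COLOR_BGR2HSV);
for c,im,(x,y,w,h) in(("scene",s,(205,215,20,16)),("top",t,(297,186,16,16))):
    B=im[y:y+h,x:x+w].astype(int);g=(B[...,0]-B[...,2]>0);v,u=np.nonzero(g);w8=(B[...,0]-B[...,2])[g];c0=np.array([np.average(u,weights=w8)+x,np.average(v,weights=w8)+y]);p(c,g.sum(),c0,at(c,*c0,.065))
a=at("top",328.2,161.7,.075);b=at("top",287.3,170.8,.075);e=b-a;p("edge",np.hypot(*e[:2]),np.degrees(np.arctan2(-e[0],e[1])),(a+b)/2)
E
```

```text
[0.508  0.3118 0.167 ] [0.5094 0.3125 0.167 ]
[0.5079 0.3121 0.011 ]
0.0739 27.6877
0.0744 27.6258
0.0738 27.6894
0.0744 27.7247Traceback (most recent call last):
  File "<stdin>", line 8, in <module>
  File "<stdin>", line 3, in <lambda>
    return _wrapfunc(a, 'round', decimals=decimals, out=out)
    return _wrapit(obj, method, *args, **kwds)
    result = getattr(arr, method)(*args, **kwds)
numpy._core._exceptions._UFuncNoLoopError: ufunc 'multiply' did not contain a loop with signature matching types (dtype('<U3'), dtype('float64')) -> None
```

Run:
```python
from h import *
import cv2
from scipy.optimize import minimize
p=lambda *a:print(*[x if isinstance(x,str) else np.round(x,4) for x in a])
s=cv2.imread("pics/scene0.png");t=cv2.imread("pics/top0.png")
for c,im,(x,y) in(("scene",s,(118,261)),("top",t,(395,211))):
    g=(im[y-22:y+22,x-22:x+22].min(2)>130).astype(np.uint8);n,l,st,ce=cv2.connectedComponentsWithStats(g);k=l[22,22];u=ce[k]+[x-22,y-22];p(c,st[k],at(c,*u,.016))
for c,im,(x,y,w,h) in(("scene",s,(205,215,20,16)),("top",t,(297,186,16,16))):
    B=im[y:y+h,x:x+w].astype(int);d=B[...,0]-B[...,2];g=d>0;v,u=np.nonzero(g);w8=d[g];c0=np.array([np.average(u,weights=w8)+x,np.average(v,weights=w8)+y]);p(c,g.sum(),c0,at(c,*c0,.065))
a=at("top",328.2,161.7,.075);b=at("top",287.3,170.8,.075);e=b-a;p("edge",np.hypot(*e[:2]),np.degrees(np.arctan2(-e[0],e[1])),(a+b)/2)
# silhouette fit: hull + cylinders, brass mask in both views
hull=np.array([(x,y,z) for y in(-50,50) for x,z in((-45,0),(45,0),(45,75),(10,75),(-45,55))])/1000
def sil(c,q,N=4):
    R=np.array([[np.cos(q[2]),-np.sin(q[2])],[np.sin(q[2]),np.cos(q[2])]])
    X=hull.copy();X[:,:2]=X[:,:2]@R.T+q[:2]
    P=np.array([proj(c,z) for z in X]);m=np.zeros((384*N,512*N),np.uint8)
    cv2.fillConvexPoly(m,cv2.convexHull(np.round((P+.5)*N).astype(np.int32)),1);return m
M={}
for c,im,(x,y,w,h) in(("top",t,(275,150,70,75)),("scene",s,(170,200,80,85))):
    B=np.zeros(im.shape[:2],np.uint8);r=im[y:y+h,x:x+w].astype(int);B[y:y+h,x:x+w]=(r[...,2]-r[...,0]>45)
    B=cv2.morphologyEx(B,cv2.MORPH_CLOSE,np.ones((9,9)))
    M[c]=cv2.resize(B,None,fx=4,fy=4,interpolation=cv2.INTER_NEAREST)
cost=lambda q:sum((sil(c,q)!=M[c]).sum()/16 for c in M)
best=min((minimize(cost,[.575,-.02,y0],method="Nelder-Mead",options=dict(initial_simplex=np.array([[.575,-.02,y0],[.595,-.02,y0],[.575,0,y0],[.575,-.02,y0+.2]]))) for y0 in(0,.15,.3,-.2)),key=lambda r:r.fun)
q=best.x;p("fit",q,np.degrees(q[2]),best.fun,[m.sum()/16 for m in M.values()])
R=np.array([[np.cos(q[2]),-np.sin(q[2])],[np.sin(q[2]),np.cos(q[2])]]);p("spot",q[:2]+R@[-.0175,.022])
```

```text
scene [  8   9  28  25 537] [ 0.4885 -0.2986  0.016 ]
top [  9   9  26  26 511] [ 0.4886 -0.2978  0.016 ]
scene 30 [213.4205 222.5813] [ 0.5372 -0.0695  0.065 ]
top 24 [303.7311 194.7053] [ 0.5356 -0.0686  0.065 ]
edge 0.103 8.6432 [ 0.6035 -0.0841  0.075 ]
fit [ 0.558  -0.0895  0.1483] 8.4966 244.0 [1843. 2049.]
spot [ 0.5375 -0.0703]
```

```bash
cat >> h.py <<'E'
from scipy.spatial.transform import Rotation as Ro
def tool(yaw,n=(0,0,1)):
    n=np.asarray(n,float);n/=np.linalg.norm(n);y=np.array([np.cos(yaw),np.sin(yaw),0]);y-=n*(y@n);y/=np.linalg.norm(y)
    return Ro.from_matrix(np.column_stack([np.cross(y,-n),y,-n]))
def rows(s,p,R):
    R0=Ro.from_quat(s["orientation"]);d=R0.inv().apply(np.asarray(p)-s["ee_pos"])/.4;w=(R0.inv()*R).as_rotvec()/(np.pi/2)
    print("row",np.round(np.r_[d,w],4).tolist())
def st(s):
    R=Ro.from_quat(s["orientation"]).as_matrix()
    print("t",round(float(s["time_s"]),2),"p",np.round(s["ee_pos"],4),"q",np.round(s["joint_pos"],2),"F",np.round(s["wrist_force"],2),"open",round(float(s["opening"]),3),"g",round(float(s["gripper_force"]),1),"tilt",round(float(np.degrees(np.arccos(-R[2,2]))),2),"yyaw",round(float(np.degrees(np.arctan2(R[1,1],R[0,1]))),2))
Y=np.radians(27.7);TEST=np.array([.508,.312,0])
VY=np.radians(8.5);N=np.array([-np.sin(np.radians(20))*np.cos(VY),-np.sin(np.radians(20))*np.sin(VY),np.cos(np.radians(20))])
SPOT=np.array([.5363,-.069,.065]);REF=np.array([.4885,-.298,.016])
E
python3 -c "
from rig import env
from h import *
s=env.sense();st(s);rows(s,TEST+[0,0,.215],tool(Y))"
```

```text
t 0.1 p [0.1693 0.6268 0.2302] q [-1.33  0.62 -0.01  1.42  0.01  1.1  -0.04] F [-0.55 -0.13  0.02] open 0.998 g 0.0 tilt 0.14 yyaw 74.89
row [-1.0227, -0.5391, 0.0394, -0.0014, 0.0006, 0.5243]
```

```bash
python3 -m jog '[[-0.15,-0.08,0,0,0,0.07],[-0.3,-0.16,0,0,0,0.15],[-0.45,-0.24,0,0,0,0.23],[-0.6,-0.32,0,0,0,0.3],[-0.75,-0.4,0.01,0,0,0.38],[-0.85,-0.45,0.02,0,0,0.45],[-0.95,-0.5,0.03,0,0,0.52],[-0.95,-0.5,0.03,0,0,0.52]]' 1
python3 -c "
from rig import env
from h import *
s=env.sense();st(s);rows(s,TEST+[0,0,.195],tool(Y))"
```

```text
time_s: 1.1
ee_pos: [0.4883, 0.329, 0.2186]
orientation: [0.519, 0.855, -0.002, 0.002]
wrist_force: [-1.1, -0.2, 0.7]
opening: 1.004
gripper_force: 0.0
t 1.1 p [0.4883 0.329  0.2186] q [-0.78  0.54  0.23  1.63 -0.14  0.99 -0.02] F [-1.12 -0.16  0.73] open 1.004 g 0.0 tilt 0.29 yyaw 27.44
row [-0.0602, 0.0242, 0.0594, -0.0004, 0.0032, -0.0029]
```

```bash
python3 -m jog '[[-0.03,0.012,0.02,0,0.0015,-0.0015],[-0.06,0.024,0.04,0,0.003,-0.003],[-0.06,0.024,0.059,0,0.003,-0.003],[-0.06,0.024,0.059,0,0.003,-0.003],[-0.06,0.024,0.059,0,0.003,-0.003]]' 1
python3 -c "
from rig import env
from h import *
import cv2
s=env.sense();st(s);rows(s,TEST+[0,0,.117],tool(Y))
c=env.camera('wrist');P=np.array(c['tool_from_camera']);R0=Ro.from_quat(s['orientation'])
X=[TEST+[0,0,.167]]+[TEST+np.array([*(Ro.from_euler('z',Y).apply([a*.015,b*.015,0])[:2]),.166]) for a,b in((1,1),(1,-1),(-1,-1),(-1,1))]
im=c['frame'].copy()
for x in X:
    q=P[:3,:3].T@(R0.inv().apply(x-s['ee_pos'])-P[:3,3]);u=(c['fx']*q[0]/q[2]+c['cx'],c['fy']*q[1]/q[2]+c['cy']);print(np.round(u,1));cv2.drawMarker(im,(int(u[0]),int(u[1])),(0,255,0),0,10)
cv2.imwrite('pics/w1.png',im)"
```

```text
time_s: 1.72
ee_pos: [0.5035, 0.3195, 0.1958]
orientation: [0.512, 0.859, 0.001, -0.002]
wrist_force: [-0.3, -0.3, -0.3]
opening: 1.006
gripper_force: 0.0
t 1.73 p [0.5035 0.3195 0.1958] q [-0.73  0.57  0.21  1.64 -0.15  0.95  0.03] F [-0.33 -0.32 -0.28] open 1.006 g 0.0 tilt 0.3 yyaw 28.44
row [-0.023, 0.001, 0.1968, -0.0, -0.0033, 0.0082]
[257.2 232.5]
[279.4 212. ]
[277.8 251.4]
[235.9 250.9]
[235.5 211.5]
```

View pics/w1.png

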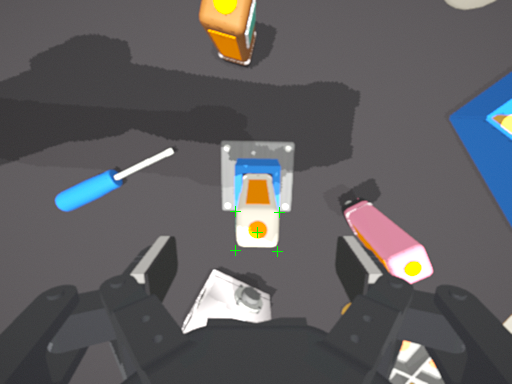

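```bash
python3 -m jog '[[0,0,0,0,0,0],[0,0,0,0,0,0]]' 1 | head -2
python3 -c "
from rig import env
from h import *
s=env.sense();st(s);rows(s,TEST+[0,0,.117],tool(Y))
for z in(.13,.155,.166):
  a=at('top',128,153.6,z);d=a-TEST;print(a,Ro.from_euler('z',-Y).apply(d))"
```

```text
time_s: 2.02
ee_pos: [0.5039, 0.3189, 0.1959]
t 2.02 p [0.5039 0.3189 0.1959] q [-0.73  0.57  0.22  1.64 -0.15  0.95  0.03] F [ 0.26 -0.31 -0.07] open 0.996 g 0.0 tilt 0.28 yyaw 28.37
row [-0.0209, 0.0007, 0.1973, 0.0003, -0.0031, 0.0075]
[0.6506924  0.33922143 0.13      ] [ 0.13899261 -0.04222775  0.13      ]
[0.64279608 0.3333047  0.155     ] [ 0.12925091 -0.04379584  0.155     ]
[0.63932169 0.33070134 0.166     ] [ 0.12496456 -0.0444858   0.166     ]
```

```bash
python3 -m jog '[[-0.021,0.001,0.02,0,-0.003,0.0075],[-0.021,0.001,0.06,0,-0.003,0.0075],[-0.021,0.001,0.1,0,-0.003,0.0075],[-0.021,0.001,0.1,0,-0.003,0.0075],[-0.021,0.001,0.1,0,-0.003,0.0075]]' 1 | head -2
python3 -c "
from rig import env
from h import *
s=env.sense();st(s);rows(s,TEST+[0,0,.117],tool(Y))"
```

```text
time_s: 2.65
ee_pos: [0.5083, 0.3118, 0.1555]
t 2.65 p [0.5083 0.3118 0.1555] q [-0.72  0.62  0.21  1.68 -0.16  0.86  0.04] F [ 0.89 -0.17  1.59] open 1.001 g 0.0 tilt 0.01 yyaw 27.69
row [0.0008, -0.0004, 0.0962, -0.0001, 0.0, -0.0001]
```

```bash
python3 -m jog '[[0.001,0,0.03,0,0,0],[0.001,0,0.06,0,0,0],[0.001,0,0.09,0,0,0],[0.001,0,0.096,0,0,0],[0.001,0,0.096,0,0,0]]' 1 >/dev/null
python3 -c "
from rig import env
from h import *
s=env.sense();st(s)"
python3 -m jog '[[0,0,0,0,0,0],[0,0,0,0,0,0],[0,0,0,0,0,0],[0,0,0,0,0,0],[0,0,0,0,0,0],[0,0,0,0,0,0],[0,0,0,0,0,0],[0,0,0,0,0,0]]' -1 >/dev/null
python3 -c "
from rig import env
from h import *
s=env.sense();st(s)"
```

```text
t 3.27 p [0.508 0.312 0.117] q [-0.71  0.67  0.2   1.72 -0.17  0.77  0.06] F [ 0.46 -0.06  1.15] open 1.005 g 0.0 tilt 0.02 yyaw 27.68
t 4.28 p [0.5085 0.3122 0.1177] q [-0.71  0.67  0.2   1.72 -0.17  0.77  0.06] F [ 0.24 -0.36  3.47] open 0.346 g 60.1 tilt 0.07 yyaw 27.68
```

```bash
python3 -m jog '[[0,0,-0.03,0,0,0],[0,0,-0.08,0,0,0],[0,0,-0.14,0,0,0],[0,0,-0.2,0,0,0],[0,0,-0.26,0,0,0],[0,0,-0.3,0,0,0],[0,0,-0.3,0,0,0],[0,0,-0.3,0,0,0]]'>/dev/null
python3 -c "
from rig import env
from h import *
import cv2
s=env.sense();st(s)
c=env.camera('scene');cv2.imwrite('pics/s2.png',c['frame'])
c=env.camera('wrist');cv2.imwrite('pics/w2.png',c['frame'])
for a in(.5,1):
  az=np.radians(31.5-62.9*a); pass
rows(s,[.56,0,.24],tool(np.radians(0)));rows(s,REF+[0,0,.15],tool(np.radians(-31.4)))"
```

```text
t 5.28 p [0.507  0.3116 0.236 ] q [-0.73  0.53  0.23  1.59 -0.14  1.04  0.02] F [-0.32  0.1  -3.06] open 0.342 g 60.6 tilt 0.19 yyaw 27.69
row [-0.7513, -0.2447, -0.0091, -0.002, 0.0006, 0.3077]
row [-1.3278, -0.7486, 0.1776, -0.0018, 0.0012, 0.6566]
```

View pics/s2.png

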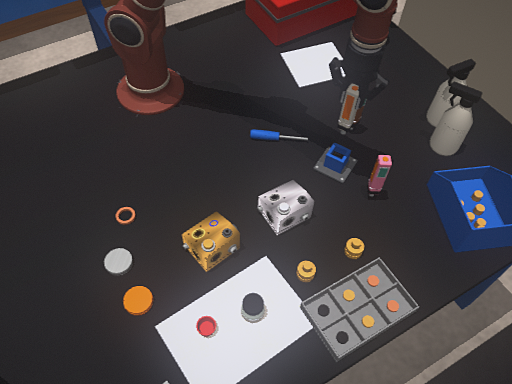

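The tester is held upright and clear of the stand (scene px 350,105). I'm moving on to the reference block.

```bash
python3 -m jog '[[-0.08,-0.03,0,0,0,0.03],[-0.19,-0.06,0,0,0,0.08],[-0.3,-0.1,0,0,0,0.13],[-0.41,-0.13,0,0,0,0.18],[-0.52,-0.17,0,0,0,0.23],[-0.62,-0.2,0,0,0,0.27],[-0.7,-0.23,0,0,0,0.3],[-0.75,-0.245,-0.01,0,0,0.31]]'>/dev/null
python3 -c "
from rig import env
from h import *
s=env.sense();st(s);rows(s,REF+[0,0,.155],tool(np.radians(-31.4)))"
```

```text
t 6.38 p [ 0.56   -0.0014  0.2405] q [-0.29  0.49  0.39  1.68 -0.21  1.02  0.16] F [-1.26  0.41 -2.74] open 0.345 g 60.5 tilt 0.15 yyaw -0.39
row [-0.7425, -0.1732, 0.175, -0.0014, 0.001, 0.3446]
```

```bash
python3 -m jog '[[-0.08,-0.02,0,0,0,0.04],[-0.19,-0.045,0,0,0,0.09],[-0.3,-0.07,0,0,0,0.14],[-0.41,-0.095,0,0,0,0.2],[-0.52,-0.12,0.03,0,0,0.25],[-0.62,-0.145,0.07,0,0,0.3],[-0.7,-0.165,0.1,0,0,0.33],[-0.742,-0.173,0.12,0,0,0.345]]'>/dev/null
python3 -m jog '[[0,0,0.02,0,0,0],[0,0,0.04,0,0,0],[0,0,0.04,0,0,0],[0,0,0.04,0,0,0]]'>/dev/null
python3 -c "
from rig import env
from h import *
s=env.sense();st(s);rows(s,REF+[0,0,.1057],tool(np.radians(-31.4)))"
```

```text
t 7.88 p [ 0.491  -0.2948  0.1775] q [ 0.18  0.6   0.51  1.73 -0.36  0.91  0.3 ] F [-0.08 -0.09 -3.01] open 0.345 g 60.5 tilt 0.04 yyaw -31.16
row [-0.0101, -0.0012, 0.1396, 0.0003, -0.0003, 0.0027]
```

```bash
python3 -m jog '[[-0.01,-0.001,0.02,0,0,0.003],[-0.01,-0.001,0.05,0,0,0.003],[-0.01,-0.001,0.08,0,0,0.003],[-0.01,-0.001,0.105,0,0,0.003],[-0.01,-0.001,0.12,0,0,0.003],[-0.01,-0.001,0.12,0,0,0.003],[-0.01,-0.001,0.12,0,0,0.003]]'>/dev/null
python3 -c "
from rig import env
from h import *
s=env.sense();st(s);rows(s,REF+[0,0,.1057],tool(np.radians(-31.4)))"
```

```text
t 8.75 p [ 0.4881 -0.2992  0.1296] q [ 0.21  0.66  0.48  1.78 -0.4   0.8   0.34] F [ 0.08 -0.44 -3.59] open 0.343 g 60.6 tilt 0.05 yyaw -31.54
row [0.003, -0.0008, 0.0198, 0.0005, 0.0001, -0.0015]
```

Approaching slowly, 1.2 mm per row, with force checks between calls.

```bash
python3 -m jog '[[0,0,0.004,0,0,0],[0,0,0.008,0,0,0],[0,0,0.011,0,0,0],[0,0,0.014,0,0,0],[0,0,0.017,0,0,0],[0,0,0.02,0,0,0],[0,0,0.0225,0,0,0],[0,0,0.0225,0,0,0]]'>/dev/null
python3 -c "
from rig import env
from h import *
s=env.sense();st(s)
F=[]
import cv2
c=env.camera('wrist');cv2.imwrite('pics/w3.png',c['frame'])
st(env.sense())"
```

```text
t 9.75 p [ 0.4879 -0.299   0.1208] q [ 0.22  0.67  0.47  1.79 -0.41  0.78  0.35] F [-0.17  1.18  1.79] open 0.344 g 61.2 tilt 0.02 yyaw -31.54
t 9.8 p [ 0.4879 -0.2991  0.1208] q [ 0.22  0.67  0.47  1.79 -0.41  0.78  0.35] F [-1.2   0.94  1.42] open 0.346 g 61.2 tilt 0.03 yyaw -31.54
```

Contact force is 4.7 N at about 0.9 mm in, which matches the geometry. I'll press 4.1 mm further and dwell.

```bash
python3 -m jog '[[0,0,0.003,0,0,0],[0,0,0.006,0,0,0],[0,0,0.0085,0,0,0],[0,0,0.0105,0,0,0],[0,0,0.0105,0,0,0],[0,0,0.0105,0,0,0],[0,0,0.0105,0,0,0],[0,0,0.0105,0,0,0]]'>/dev/null
python3 -c "
from rig import env
from h import *
st(env.sense())"
python3 -m jog '[[0,0,0,0,0,0],[0,0,0,0,0,0],[0,0,0,0,0,0],[0,0,0,0,0,0],[0,0,0,0,0,0],[0,0,0,0,0,0],[0,0,0,0,0,0],[0,0,0,0,0,0]]'>/dev/null
python3 -c "
from rig import env
from h import *
import cv2
s=env.sense();st(s)
for i in range(4):
  c=env.camera('scene');print(np.round(env.sense()['wrist_force'],1))
cv2.imwrite('pics/s3.png',cv2.resize(c['frame'][190:310,60:220],(640,480),interpolation=cv2.INTER_CUBIC))"
```

```text
t 10.8 p [ 0.4879 -0.299   0.1162] q [ 0.22  0.67  0.47  1.79 -0.41  0.77  0.35] F [-1.21  0.56  5.48] open 0.343 g 61.5 tilt 0.02 yyaw -31.54
t 11.8 p [ 0.4879 -0.299   0.1161] q [ 0.22  0.67  0.47  1.79 -0.41  0.77  0.35] F [-0.37  1.17  5.1 ] open 0.344 g 61.5 tilt 0.02 yyaw -31.54
[-1.2 -0.4  5.1]
[-0.7  0.4  4.7]
[-1.2  0.7  5.4]
[-1.6  0.9  5.3]
```

View pics/s3.png

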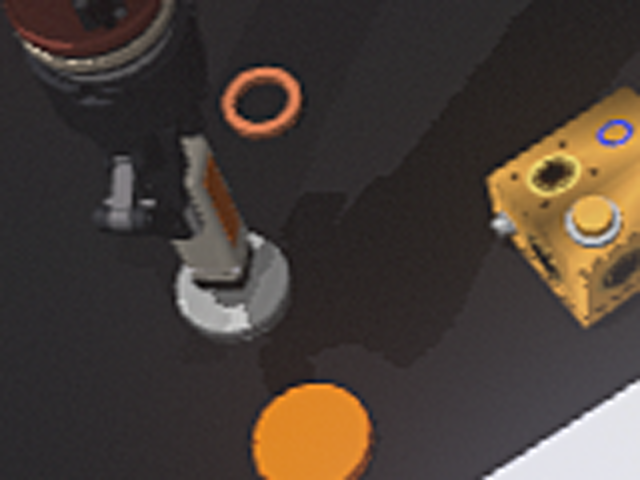

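The tester stands upright on the steel block at crop px (220,285), with about 8.3 N net and 5.5 mm in, held for over 1 s. Next I lift off and go to the valve standoff.

```bash
python3 -m jog '[[0,0,-0.02,0,0,0],[0,0,-0.06,0,0,0],[0,0,-0.11,0,0,0],[0,0,-0.17,0,0,0],[0,0,-0.23,0,0,0],[0,0,-0.28,0,0,0],[0,0,-0.31,0,0,0],[0,0,-0.31,0,0,0]]'>/dev/null
python3 -c "
from rig import env
from h import *
s=env.sense();st(s);rows(s,SPOT+N*(.1055+.06),tool(VY,N))"
```

```text
t 13.0 p [ 0.488  -0.299   0.2407] q [ 0.16  0.53  0.55  1.66 -0.31  1.05  0.26] F [ 0.68  0.78 -2.82] open 0.344 g 60.7 tilt 0.06 yyaw -31.53
row [0.4623, -0.3061, 0.0501, -0.2124, 0.0779, -0.4401]
```

```bash
python3 -m jog '[[0.04,-0.03,0,-0.02,0.008,-0.05],[0.1,-0.07,0,-0.05,0.018,-0.1],[0.17,-0.12,0,-0.08,0.03,-0.17],[0.25,-0.17,0.01,-0.11,0.042,-0.24],[0.33,-0.22,0.02,-0.15,0.055,-0.31],[0.4,-0.26,0.03,-0.18,0.067,-0.37],[0.44,-0.29,0.04,-0.2,0.075,-0.42],[0.462,-0.306,0.05,-0.2124,0.078,-0.44]]'>/dev/null
python3 -m jog '[[0,0,0,0,0,0],[0,0,0,0,0,0]]'>/dev/null
python3 -c "
from rig import env
from h import *
s=env.sense();st(s);rows(s,SPOT+N*(.1055+.02),tool(VY,N))"
```

```text
t 14.25 p [ 0.4802 -0.0781  0.2199] q [ 0.02  0.26  0.21  2.16 -0.43  0.43  0.73] F [ 0.33  0.23 -3.19] open 0.342 g 60.6 tilt 19.91 yyaw 8.39
row [0.0018, 0.0014, 0.0987, -0.001, -0.0, -0.0011]
```

```bash
python3 -m jog '[[0.002,0.001,0.02,-0.001,0,-0.001],[0.002,0.001,0.045,-0.001,0,-0.001],[0.002,0.001,0.07,-0.001,0,-0.001],[0.002,0.001,0.09,-0.001,0,-0.001],[0.002,0.001,0.1,-0.001,0,-0.001],[0.002,0.001,0.1,-0.001,0,-0.001],[0.002,0.001,0.1,-0.001,0,-0.001]]'>/dev/null
python3 -c "
from rig import env
from h import *
import cv2
s=env.sense();st(s);rows(s,SPOT+N*.1055,tool(VY,N))
R0=Ro.from_quat(s['orientation']);tip=s['ee_pos']+R0.apply([0,0,.1055]);print(tip,(tip-SPOT)@N)
o=[]
for n,k,C in(('scene',5,(214,212)),('wrist',1.5,None)):
  c=env.camera(n);im=c['frame'].copy()
  if C:
    x,y=C[0]-40,C[1]-60;o.append(cv2.resize(im[y:y+96,x:x+64],(400,600),interpolation=cv2.INTER_CUBIC));print('scene tip px in crop',(proj('scene',tip)-[x,y])*6.25,'spot',(proj('scene',SPOT)-[x,y])*6.25)
  else:
    P=np.array(c['tool_from_camera'])
    for X in(tip,SPOT):
      q=P[:3,:3].T@(R0.inv().apply(X-s['ee_pos'])-P[:3,3]);print('w',c['fx']*q[0]/q[2]+c['cx'],c['fy']*q[1]/q[2]+c['cy'])
    o.append(cv2.resize(im[84:384,156:356],(400,600)))
cv2.imwrite('pics/v1.png',np.hstack(o))"
```

```text
t 15.12 p [ 0.4941 -0.0746  0.1829] q [ 0.07  0.34  0.13  2.18 -0.52  0.32  0.81] F [-0.89 -0.26 -3.31] open 0.347 g 60.7 tilt 20.07 yyaw 8.56
row [-0.0017, -0.0008, 0.0495, 0.0008, -0.0003, 0.0006]
[ 0.52989548 -0.06920727  0.08377223] 0.01981702026359913
scene tip px in crop [235.27441648 400.33787514] spot [246.44335557 438.77973667]
w 256.3690857548384 189.2497672462526
w 255.9070998047443 184.6007215110559
```

View pics/v1.png

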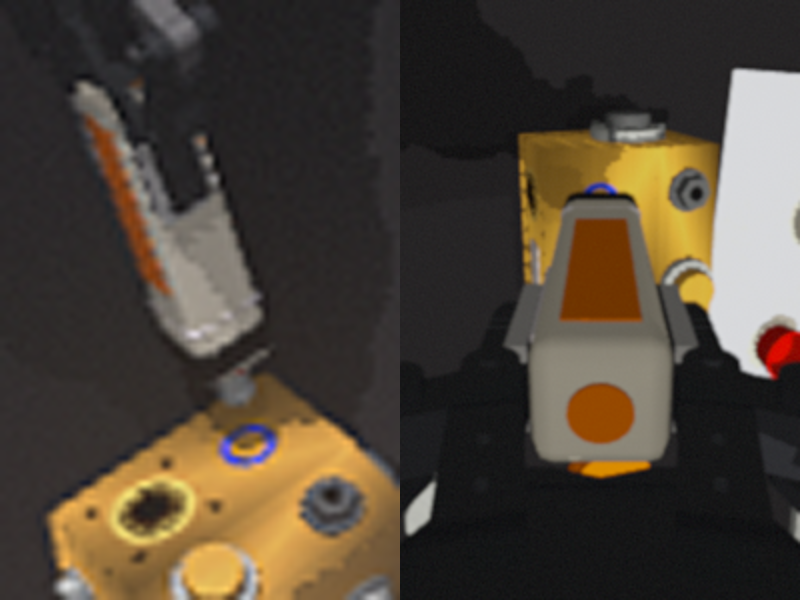

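The tip (crop px 236,404) and ring (248,445) agree with prediction to within 1 mm, so I can press in along the normal.

```bash
python3 -m jog '[[-0.002,-0.001,0.008,0.001,0,0],[-0.002,-0.001,0.018,0.001,0,0],[-0.002,-0.001,0.026,0.001,0,0],[-0.002,-0.001,0.032,0.001,0,0],[-0.002,-0.001,0.036,0.001,0,0],[-0.002,-0.001,0.039,0.001,0,0],[-0.002,-0.001,0.039,0.001,0,0]]'>/dev/null
python3 -c "
from rig import env
from h import *
s=env.sense();st(s);rows(s,SPOT+N*.1055,tool(VY,N))"
python3 -m jog '[[0,0,0.003,0,0,0],[0,0,0.006,0,0,0],[0,0,0.0085,0,0,0],[0,0,0.0105,0,0,0],[0,0,0.0125,0,0,0],[0,0,0.0125,0,0,0],[0,0,0.0125,0,0,0]]'>/dev/null
python3 -c "
from rig import env
from h import *
s=env.sense();st(s);rows(s,SPOT+N*.1055,tool(VY,N))
a=[s['wrist_force']]
for i in range(5): env.camera('top');a.append(env.sense()['wrist_force'])
f=np.mean(a,0);print(f,(f-[0,0,-3.1])@N)"
```

```text
t 16.1 p [ 0.499  -0.0746  0.1678] q [ 0.1   0.38  0.09  2.19 -0.55  0.28  0.83] F [ 0.57  0.03 -3.23] open 0.344 g 60.7 tilt 19.95 yyaw 8.56
row [-0.0, 0.0007, 0.01, -0.0005, -0.0005, 0.0006]
t 16.98 p [ 0.5006 -0.0743  0.1633] q [ 0.11  0.39  0.08  2.19 -0.55  0.27  0.84] F [-2.06  0.41  0.39] open 0.345 g 61.2 tilt 19.97 yyaw 8.56
row [0.0, 0.0007, -0.0019, -0.0004, -0.0005, 0.0006]
[-1.9995359   0.15347655  0.47268177] 4.025833582564499
```

```bash
python3 -m jog '[[0,0,0.003,0,0,0],[0,0,0.006,0,0,0],[0,0,0.0085,0,0,0],[0,0,0.011,0,0,0],[0,0,0.011,0,0,0],[0,0,0.011,0,0,0],[0,0,0.011,0,0,0]]'>/dev/null
python3 -c "
from rig import env
from h import *
import cv2
s=env.sense();st(s);rows(s,SPOT+N*.1055,tool(VY,N))
a=[s['wrist_force']]
for i in range(8): c=env.camera('scene');a.append(env.sense()['wrist_force'])
f=np.mean(a,0);print(f,(f-[0,0,-3.1])@N)
cv2.imwrite('pics/v2.png',cv2.resize(c['frame'][170:250,170:270],(800,600),interpolation=cv2.INTER_CUBIC)[:, :])"
```

```text
t 18.1 p [ 0.5022 -0.0741  0.1591] q [ 0.12  0.4   0.07  2.19 -0.56  0.26  0.85] F [-2.91 -0.24  4.02] open 0.341 g 61.6 tilt 19.96 yyaw 8.56
row [0.0, 0.0006, -0.0133, -0.0004, -0.0004, 0.0006]
[-3.10233684 -0.45279772  3.93341244] 7.681543251800183
```

View pics/v2.png

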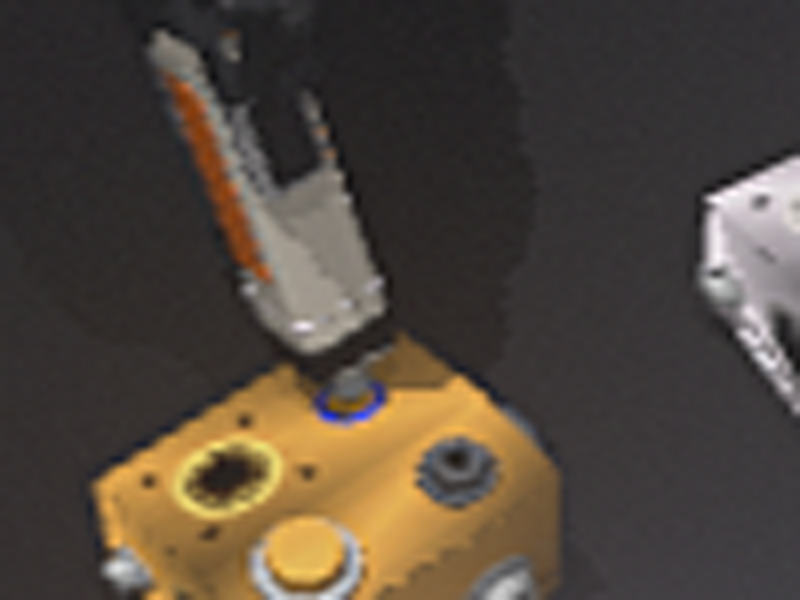

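The ball tip (crop px 350,393) is inside the ring (centre 350,400). The force is 7.7 N, steady and square to the face, so I'm handing in.

```bash
python3 -c "
from rig import env
print(env.close_job())"
```

```text
the job is handed in; nothing more can be done
None
```

The job is handed in (no verdict was returned): the tester was checked on the steel reference block (about 8.3 N for over 1 s) and is now held square in the brass valve body's blue ring at about 7.7 N, with the nose about 4.6 mm in.

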